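# Free the cam lock and close the jaw of a carver's holding jig

## Task

The carved rosette lies loose in the holding jig, and the cam plate blocks the sliding jaw. Push the cam's lever post round until the notch (the cam's low point) faces the slide's roller, and only then push the slide forward until it is fully home, so that its jaw brings the rosette up against the V-shaped stop. Do not touch or lift the rosette itself, do not force the slide against the cam, and leave the jar, the chisel and the offcut where they are.

Things in the scene. Friction and masses are not known exactly. Their poses are not given: they have to be found in the camera images.
- jig: Fixed plywood board 280 x 250 x 20 mm (x, y, z) on the bench. Origin under its centre at bench height; x forward (the way the slide is pushed, away from the robot), y left, z up; all offsets below are in this frame. It lies elsewhere and turned about z in each start. Lane of jaw, rosette and V stop at y +55 mm, cam lane at y -60. Rails along x at y -115 and +115, tops 36 mm high.
- slide (a joint): Travel of the wooden slide along the jig's +x, m: 0 fully back, 0.030 fully home (hard stop). Starts between 0 and 0.003. Takes about 3 N to move and stays where left. Unless the cam is at its low point, the roller meets the cam's rim at about 0.006 and the slide goes no farther.
- push_face (a point): Centre of the rear (-x) face of the slide's upright push plate: 64 mm wide in y, 12 mm thick, from 36 to 96 mm above the bench (this point at 76 mm). Moves with the slide; at slide 0 at jig (-96, 0) mm. Push it towards jig +x. Below it is the slide's cross bar, 214 mm wide, top 36 mm above the bench, rear face level with the plate's.
- roller_axis (a point): Top centre of the slide's steel follower roller, 16 mm diameter, 14 mm tall, at the front of the slide's right arm (y = -60 mm), 36 mm above the bench; at slide 0 at jig (-24, -60) mm. It enters the cam's notch when the slide goes home.
- cam (a joint): Angle of the cam about its upright pivot, rad, growing anticlockwise seen from above. 0 = low point: the notch faces the roller (towards jig -x); within 0.2 of 0 the roller can enter. Starts between 0.8 and 1.9, so turn it clockwise seen from above; it can go past 0, to a stop at -0.6. Takes about 0.1 N m (2 N at the post) and stays where left.
- cam_pivot (a point): Axis of the cam at the top of the plate, 36 mm above the bench, at jig (30, -60) mm. The cam is a round aluminium plate, 80 mm diameter, 12 mm thick (24 to 36 mm above the bench), with one notch, 32 mm wide, whose floor is 13 mm from the axis.
- post_top (a point): Centre of the top of the cam's upright steel post, 16 mm diameter, up to 98 mm above the bench, standing at the end of a flat lever (16 mm wide, top 42 mm above the bench), 62 mm from the cam's axis. Seen from above the lever points at jig angle -120 degrees + cam angle (0 is jig +x, anticlockwise positive): outward and backward at the low point.
- notch (a point): Middle of the notch's floor at the top of the cam plate, 13 mm from the axis; it moves with the cam. The notch opens from the axis towards this point.
- rosette: Loose carved wooden flower, 70 mm diameter, 32 mm tall (rim 14 mm), about 100 g, lying flat on the jig's board between jaw and V stop (lane y +55 mm). Origin at the centre of its underside, 20 mm above the bench. The jaw is 66 mm wide, top 46 mm above the bench, its face at jig x -5 mm at slide 0, +25 mm when home.
- nest (a point): Where the rosette's origin lies when it touches both faces of the V stop: jig (61.5, 55) mm, on the board's top. The V stop's wooden blocks are 44 mm high above the bench and reach from about jig x = 77 to 132 mm.
- jar: Bystander: closed white jar, 60 mm diameter, 65 mm tall, on the bench to the left of the jig. Origin at the centre of its underside.
- chisel: Bystander: carving chisel with a wooden handle, about 180 mm long, 22 mm thick, lying on the bench to the right of the jig. Origin near its middle, on the bench; x along its length.
- offcut: Bystander: wooden offcut 60 x 30 x 22 mm on the bench to the left of the jig. Origin at the centre of its underside.

How it is judged:
By the outcome, as a careful person would: the job done as asked, in the order asked, and still so for the second after the job is handed in, with the robot touching nothing.
It also fails if it takes over 58 s, if anything falls off the work surface, if the arm or the gripper's body presses on something with over 40 N, if the wrist force passes 120 N, or if a joint passes its speed limit or range.

## Robot

A 6-joint arm with a two-finger parallel gripper is mounted at the origin on the work surface. World frame = base frame: x ahead of the robot, y to its left, z up, the work surface at z = 0. Lengths are in m, angles in degrees, forces in N, time in s.
With the tool pointing down it reaches from about 0.3 to 0.75 m from the base axis. Payload 8.5 kg.
Tool frame: the origin (TCP) lies on the centre line of the jaws, within the pads' length; the fingertips stand env.tips_ahead ahead of it and the grasp point (between the pads) lies 8 mm behind it (env.tips_ahead is the distance from the TCP to the fingertips, in m); z points along the fingers, y is the direction in which the jaws open and shut (so a half turn about z gives the same grasp; the last joint's range is limited). The gripper opens to 85 mm and grips with 20 to 120 N. Pads are 22 mm wide; open, the fingers measure 114 mm over their backs; the gripper's body (76 mm by 85 mm) begins 54 mm behind the grasp point. The pads swing forward as they close: fully open they stand 13 mm farther back than shut.
Start: joints at [58.997, 21.807, 74.336, -0, 83.858, -12.336], TCP at [0.176, 0.521, 0.242] pointing down, gripper open.
Joint ranges: [-178.18, 178.18], [-50.72, 133.34], [12.68, 142.11], [-81.47, 261.47], [9.98, 163.14], [-165.26, 165.26]. Speed limits (degrees/s): [136.94, 136.94, 180, 180, 180, 180].

## Interface

Orientations are given as a 3x3 rotation matrix whose columns are the frame's x, y, z axes.
In Python, from rig import env gives the robot as it stands.
- The arm moves only by the tool servo_tool, never from a script. Its argument "commands" is a list of rows, each an object with "linear": the shift along the tool's x, y, z in mm, a list of three; "angular": the turn, a rotation vector about the tool's x, y, z in degrees, a list of three; "gripper": the opening, from -1 (shut) to 1 (fully open). In form: [{"linear": [x, y, z], "angular": [rx, ry, rz], "gripper": gripper}, ...]. A call has 1 to 20 rows; each row is the pose to reach, as a shift and turn from the pose commanded when the call began, along the tool's axes at that moment; what a row does not reach only later rows make up. A row lasts 1/10 s, in which the tool goes at most 50 mm and 8.59 degrees, less where a joint would pass 70% of its speed; a pose out of reach is approached as far as the arm can. A call with a gripper value outside its range is refused whole. The fingers move at their own pace and stop on an object; "force" is the grip in N (left out, the last holds). Time passes only in rows, so rows that repeat a pose let the fingers close. It gives the time, the measured TCP pose, the force and the opening at its end, in the units of the state.
- env.observe(): the state, without advancing time (a new reading comes with each control period).
- env.get_image(name): name is "scene" or "top" or "wrist"; returns a dict with "frame" (400x640x3 uint8, blue, green, red), "fx", "fy", "cx", "cy" (pixels), "cam_to_world" (4x4, takes a point from camera to world coordinates); the wrist camera has in their place "T_tool_cam" (4x4, takes a point from camera to tool coordinates, whose origin is the TCP and whose axes are the flange's). Camera axes: x right, y up, looking along -z (the intrinsics and any distortion apply to the point x, -y, -z); pixel columns grow to the right and rows downward; lengths in m; the calibration is good to about 2 mm. A picture is of the moment at which its call begins: read the wrist's pose just before it. There is no depth.
- env.close_job(): hands the job in, once; it reports no verdict.
Trained networks look in a picture, given as the dict that the camera call returned (one of the last four; its "shot" number tells which), for a name from the list of things; names that differ only in an ending like _2 or _b are one class to them, and where a whole thing is asked for, a point or a joint stands for the part that bears it (a point fixed in the world has none). Each returns a list of dicts, best first, with "confidence" (0 to 1); they miss things now and then, are a little off and sometimes report something else, mostly with a low value. They report only what shows in the picture. A call takes as long as a camera call.
- env.trace(picture, query): "pixels" (400x640 bool, what is visible of it) and "extent" ([left, top, right, bottom] in pixels, round what is visible of it).
The state is a dict: "time_s": time; "q": joint angles; "qvel": joint speeds; "joint_efforts": joint torques, N m; "position": TCP position; "tool_rot": TCP orientation; "ft_force": force on the tool from outside, world axes, zero at the start; "wrist_torque": the same for the moment, N m; "grip_width": finger opening in m.
Only numpy, scipy, OpenCV 4.12 (cv2) and the standard library are available. Lean on these libraries where they do the work, as an engineer would, in place of code of your own. Each camera call takes 0.05 s, during which the arm holds its last target.

## Working session

There is one attempt and no reset: what is moved stays moved. The work goes in short steps, Python scripts to look and compute and a tool call to move; the robot and the scene stay as the last step left them, time stands still between calls to the robot, and variables do not carry over. Pictures are saved under pics/ and viewed, and the job is handed in when it is done.

Besides the shell and the picture viewer there is one more tool, called after "Call:" by a JSON object that holds its "method" and its "body". servo_tool: Moves the arm, as the interface text tells. Its arguments: {"type":"object","properties":{"commands":{"type":"array","items":{"type":"object","properties":{"linear":{"type":"array","items":{"type":"number"}},"angular":{"type":"array","items":{"type":"number"}},"gripper":{"type":"number"}}}},"force":{"type":"number"}},"required":["commands"]}

```bash
ls; mkdir -p pics
cat > h.py <<'E'
import numpy as np, cv2
from rig import env
def save(p,n): cv2.imwrite('pics/'+n,p['frame'])
def ray(p,u,v,T=None):
    T=np.array(p['cam_to_world']) if T is None else T
    d=np.array([(u-p['cx'])/p['fx'],-(v-p['cy'])/p['fy'],-1.])
    return T[:3,3],T[:3,:3]@d
def onz(p,u,v,z,T=None):
    o,d=ray(p,u,v,T); return o+d*(z-o[2])/d[2]
def proj(p,P,T=None):
    T=np.array(p['cam_to_world']) if T is None else T
    c=T[:3,:3].T@(np.array(P)-T[:3,3])
    return np.array([p['cx']+p['fx']*c[0]/-c[2], p['cy']+p['fy']*c[1]/c[2]])
E
python3 - <<'E'
from h import *
s=env.observe(); print(s, env.tips_ahead)
for n in ['scene','top']:
    p=env.get_image(n); save(p,n+'0.png'); print(n,{k:v for k,v in p.items() if k!='frame'})
    for q in ['jig','post_top','rosette','push_face','cam_pivot','notch','roller_axis','jar','chisel','offcut']:
        for r in env.trace(p,q)[:2]:
            m=r['pixels']; ys,xs=np.nonzero(m); print(q,round(r['confidence'],2),r['extent'],m.sum(),xs.mean().round(1) if len(xs) else 0,ys.mean().round(1) if len(xs) else 0)
E
```

```text
pics
{'time_s': 0.0, 'q': array([ 5.89963359e+01,  2.18411799e+01,  7.43847747e+01, -1.60784490e-03,
        8.38571926e+01, -1.23340753e+01]), 'qvel': array([-0.01662017, -0.07541263, -0.08527973, -0.01630427, -0.05029578,
        0.05321503]), 'joint_efforts': array([ 1.14168692e-03, -4.48454010e+01, -2.31279087e+01, -1.59504002e-04,
        4.73459877e-03,  7.14960294e-06]), 'position': array([0.17590931, 0.5208207 , 0.24170986]), 'tool_rot': array([[-9.47381184e-01,  3.20106809e-01, -7.23582556e-04],
       [ 3.20107502e-01,  9.47380390e-01, -1.25823623e-03],
       [ 2.82737940e-04, -1.42365353e-03, -9.99998947e-01]]), 'ft_force': array([0.78615409, 0.50753363, 0.1731255 ]), 'wrist_torque': array([-0.01367273,  0.01523232,  0.02698013]), 'grip_width': 0.08533911999909857} 0.011
scene {'fx': 433.0776187741527, 'fy': 433.0776187741527, 'cx': 317.06140232900185, 'cy': 198.18474723183127, 'cam_to_world': array([[-0.00678112, -0.79397587,  0.60791145,  1.21789118],
       [ 0.99997578, -0.00443273,  0.00536504,  0.05168844],
       [-0.001565  ,  0.60793311,  0.7939867 ,  0.92786805]
[... 1539 characters left out ...]
sette 0.75 [342.4, 164.8, 370.6, 194.7] 586 356.4 177.7
rosette 0.55 [457.8, 145.7, 488.8, 215.4] 571 473.3 184.3
push_face 0.66 [341.5, 193.2, 436.1, 237.8] 1856 381.7 219.3
cam_pivot 0.89 [322.9, 134.8, 439.1, 258.2] 10964 382.0 195.6
notch 0.84 [388.6, 146.7, 419.6, 192.2] 820 402.4 174.8
roller_axis 0.71 [343.9, 193.6, 432.0, 238.8] 1648 382.3 220.3
roller_axis 0.71 [389.6, 146.2, 418.6, 193.7] 803 402.8 174.1
jar 0.82 [267.4, 174.6, 295.8, 198.9] 514 280.2 186.4
chisel 0.57 [451.5, 144.4, 491.7, 217.2] 626 473.0 183.5
chisel 0.33 [341.6, 195.6, 428.5, 236.4] 1775 382.6 220.0
offcut 0.73 [277.4, 223.7, 298.3, 246.5] 302 287.6 233.6
offcut 0.53 [386.2, 141.3, 420.7, 193.0] 930 403.2 173.6
```

Run:
```python
from h import *
p=env.get_image('top')
f=p['frame'][110:270,250:500]; cv2.imwrite('pics/topc.png',cv2.resize(f,None,fx=3.2,fy=3.2,interpolation=cv2.INTER_CUBIC))
p=env.get_image('scene')
f=p['frame'][150:290,160:400]; cv2.imwrite('pics/scenec.png',cv2.resize(f,None,fx=3.3,fy=3.3,interpolation=cv2.INTER_CUBIC))
```

```text
(no output)
```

View pics/topc.png

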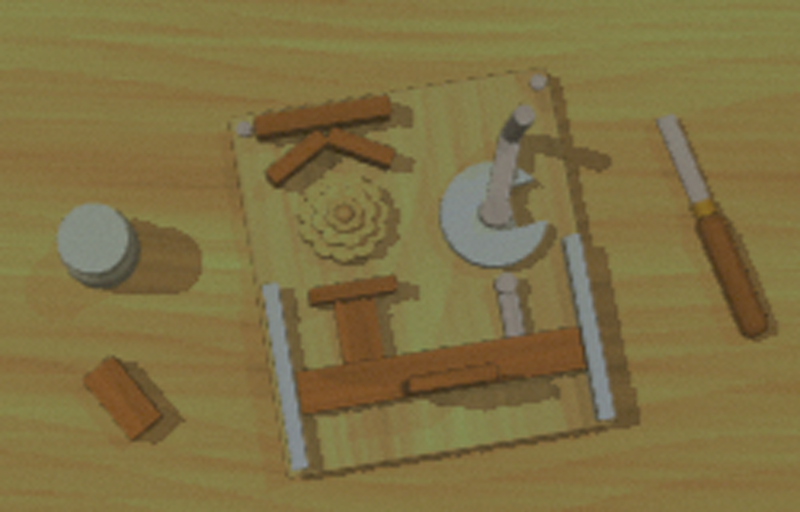

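View pics/scenec.png

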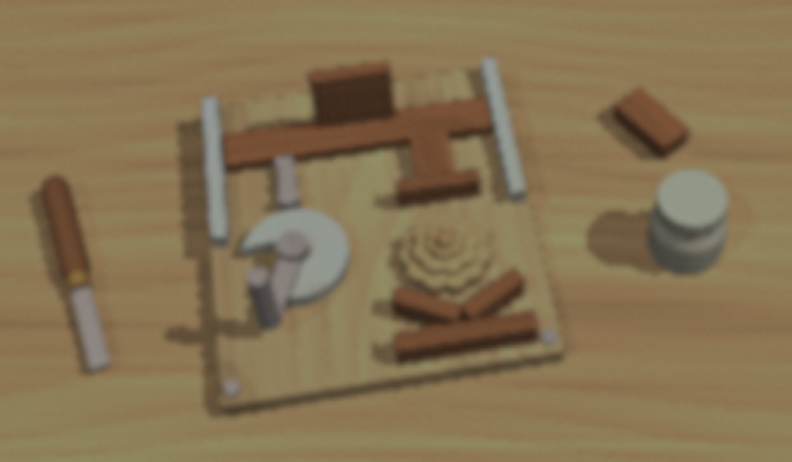

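```bash
cat > fit.py <<'E'
from h import *
from scipy.optimize import least_squares
pt=env.get_image('top'); ps=env.get_image('scene')
T=lambda a,b:(250+a/3.2-.5+.5/3.2,110+b/3.2-.5+.5/3.2)
S=lambda a,b:(160+a/3.3-.35,150+b/3.3-.35)
obs=[(pt,T(231,120),(.14,.125,.02)),(pt,T(545,69),(.14,-.125,.02)),(pt,T(292,478),(-.14,.125,.02)),
(ps,S(562,353),(.14,.125,.02)),(ps,S(221,408),(.14,-.125,.02)),
(pt,T(495,214),(.03,-.06,.036)),(ps,S(294,254),(.03,-.06,.036))]
def w(th,P):
    x,y,a=th; c,s=np.cos(a),np.sin(a); return np.array([x+c*P[0]-s*P[1],y+s*P[0]+c*P[1],P[2]])
def res(th): return np.concatenate([proj(p,w(th,P))-np.array(uv) for p,uv,P in obs])
r=least_squares(res,[.4,-.06,.1],loss='soft_l1'); th=r.x
if __name__=='__main__':
    print(th,np.degrees(th[2])); print(res(th).reshape(-1,2).round(1))
    for p,uv in [(pt,T(525,112)),(ps,S(258,274))]:
        P=onz(p,*uv,.098); pv=w(th,(.03,-.06,0)); d=P-pv
        a=np.degrees(np.arctan2(d[1],d[0])-th[2]); print('post',P,'r',np.hypot(*d[:2]),'jigang',a,'cam',np.radians(a+120))
    # slide: plate top edges z .096 front-edge etc
    for nm,p,uv,z in [('plate top mid',pt,T(451,377),.096),('plate rear top L',pt,T(405,391),.096),('plate rear top R',pt,T(497,376),.096),('roller',pt,T(506,283),.036),('roller s',ps,S(284,161),.036),('rosette',pt,T(345,213),.052),('jawL',pt,T(310,303),.046),('jawR',pt,T(396,289),.046)]:
        P=onz(p,*uv,z); d=P[:2]-th[:2]; c,s=np.cos(th[2]),np.sin(th[2]); print(nm,P,'jig',(c*d[0]+s*d[1]).round(4),(-s*d[0]+c*d[1]).round(4))
E
python3 fit.py
```

```text
[ 0.58272716 -0.07133691  0.19689672] 11.281351286954685
[[-0.9 -0.5]
 [ 0.5 -1. ]
 [-0.6  0.6]
 [ 0.4 -1.1]
 [-1.2 -0. ]
 [-0.2 -0.1]
 [-0.7 -0.2]]
post [ 0.68666028 -0.13595774  0.098     ] r 0.06384683131487953 jigang -21.79391792017489 cam 1.7140194777767488
post [ 0.68237075 -0.13352925  0.098     ] r 0.059207977861332396 jigang -20.24047554153758 cam 1.7411321620239824
plate top mid [ 0.49544728 -0.08528647  0.096     ] jig -0.0883 0.0034
plate rear top L [ 0.48474415 -0.05324887  0.096     ] jig -0.0926 0.0369
plate rear top R [ 0.49705968 -0.11746459  0.096     ] jig -0.093 -0.0285
roller [ 0.57138754 -0.13343725  0.036     ] jig -0.0233 -0.0587
roller s [ 0.53689726 -0.13937051  0.036     ] jig -0.0583 -0.0578
rosette [ 0.61816773 -0.0111149   0.052     ] jig 0.0465 0.0521
jawL [0.55094979 0.01305193 0.046     ] jig -0.0147 0.089
jawR [ 0.56319278 -0.05036459  0.046     ] jig -0.0151 0.0244
```

The top picture shows the board at crop (230,120), (545,68) and (292,478), so it is turned by about 11°. The notch faces right at crop (540,200), the post top is at (525,112) and the roller at (506,283). Cam is about 1.7 rad. The two cameras agree, except for my scene "roller" pick, which was on the arm's root. Next I move above the cam for a closer look.

Call:
{"method": "servo_tool", "body": {"commands": [{"linear":[-40,-30,0],"angular":[0,0,-1],"gripper":1},{"linear":[-80,-59,0],"angular":[0,0,-2],"gripper":1},{"linear":[-120,-89,0],"angular":[0,0,-3],"gripper":1},{"linear":[-160,-118,0],"angular":[0,0,-4],"gripper":0.5},{"linear":[-200,-148,0],"angular":[0,0,-5],"gripper":0.5},{"linear":[-240,-177,0],"angular":[0,0,-6],"gripper":0},{"linear":[-280,-207,0],"angular":[0,0,-7],"gripper":0},{"linear":[-320,-236,0],"angular":[0,0,-8],"gripper":-0.2},{"linear":[-360,-266,0],"angular":[0,0,-9],"gripper":-0.2},{"linear":[-400,-295,0],"angular":[0,0,-9],"gripper":-0.2},{"linear":[-440,-325,0],"angular":[0,0,-9],"gripper":-0.2},{"linear":[-480,-354,0],"angular":[0,0,-9],"gripper":-0.2},{"linear":[-520,-384,0],"angular":[0,0,-9],"gripper":-0.2},{"linear":[-560,-413,0],"angular":[0,0,-9],"gripper":-0.2},{"linear":[-600,-443,0],"angular":[0,0,-9],"gripper":-0.2},{"linear":[-638,-471,0],"angular":[0,0,-9],"gripper":-0.2},{"linear":[-638,-471,0],"angular":[0,0,-9],"gripper":-0.2},{"linear":[-638,-471,0],"angular":[0,0,-9],"gripper":-0.2},{"linear":[-638,-471,0],"angular":[0,0,-9],"gripper":-0.2}]}}

```text
time_s: 3.2
position: [0.6293, -0.1284, 0.2425]
tool_rot: [[-0.986, 0.167, -0.0], [0.167, 0.986, 0.0], [0.0, 0.0, -1.0]]
ft_force: [0.5, -0.1, 0.1]
grip_width: 0.0343
```

Run:
```python
from h import *
s=env.observe(); p=env.get_image('wrist'); save(p,'w1.png'); print(s['position'],s['tool_rot'],s['q'],s['grip_width']); print({k:v for k,v in p.items() if k!='frame'})
for q in ['post_top','cam','rosette']:
    for r in env.trace(p,q)[:1]: print(q,r['confidence'],r['extent'])
```

```text
[ 0.62930524 -0.12837728  0.2425245 ] [[-9.85942517e-01  1.67084745e-01 -2.00119833e-04]
 [ 1.67084685e-01  9.85942506e-01  2.87736786e-04]
 [ 2.45383078e-04  2.50254972e-04 -9.99999939e-01]] [-2.20757274e+01  3.13842463e+01  5.80603312e+01  1.09687255e-02
  9.05722439e+01 -1.02457258e+02] 0.034342423900409445
{'fx': 307.4351895516837, 'fy': 307.4351895516837, 'cx': 321.26830666179865, 'cy': 198.0702420367796, 'T_tool_cam': array([[ 1.38520685e-03,  9.61626683e-01,  2.74357801e-01,
         6.98790063e-02],
       [ 9.99998550e-01, -1.06029908e-03, -1.33254075e-03,
         4.51447868e-04],
       [-9.90505418e-04,  2.74359249e-01, -9.61626758e-01,
        -1.31175741e-01],
       [ 0.00000000e+00,  0.00000000e+00,  0.00000000e+00,
         1.00000000e+00]]), 'shot': 7}
post_top 0.73 [288.5, 132.2, 362.2, 250.3]
cam 0.92 [288.4, 134.3, 362.8, 252.0]
rosette 0.55 [390.2, 116.6, 455.1, 177.9]
```

View pics/w1.png

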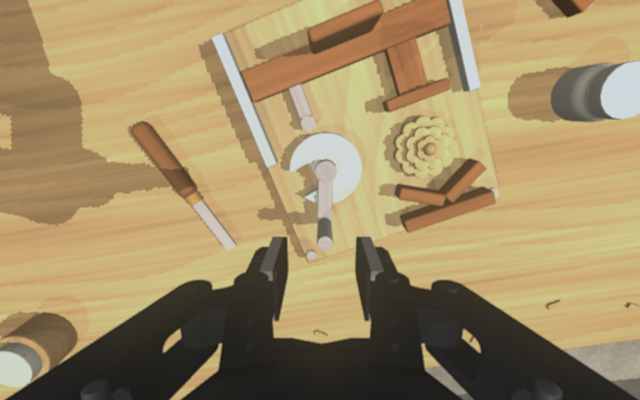

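Run:
```python
from h import *
import fit
s=env.observe(); p=env.get_image('wrist')
T0=np.eye(4);T0[:3,:3]=s['tool_rot'];T0[:3,3]=s['position']; T=T0@p['T_tool_cam']
f=p['frame'][90:265,195:505]; cv2.imwrite('pics/w1c.png',cv2.resize(f,None,fx=2.5,fy=2.5,interpolation=cv2.INTER_CUBIC))
th=fit.th
for n,P in dict(pivot=(.03,-.06,.042),FR=(.14,-.125,.02),FL=(.14,.125,.02)).items(): print(n,proj(p,fit.w(th,P),T))
for z,uv in [(.042,(326,170)),(.036,(326,167)),(.098,(324,243))]: print(z,onz(p,*uv,z,T))
print(fit.w(th,(.03,-.06,.036)))
t=cv2.imread('pics/top0.png'); cv2.imwrite('pics/t.png',cv2.convertScaleAbs(t,alpha=1.6))
```

```text
pivot [323.60213944 170.63923697]
FR [306.28778281 264.6709997 ]
FL [500.44909013 197.65143561]
0.042 [ 0.62362059 -0.12160508  0.042     ]
0.036 [ 0.62142457 -0.1211503   0.036     ]
0.098 [ 0.68380343 -0.13432121  0.098     ]
[ 0.62388513 -0.12430881  0.036     ]
```

View pics/w1c.png

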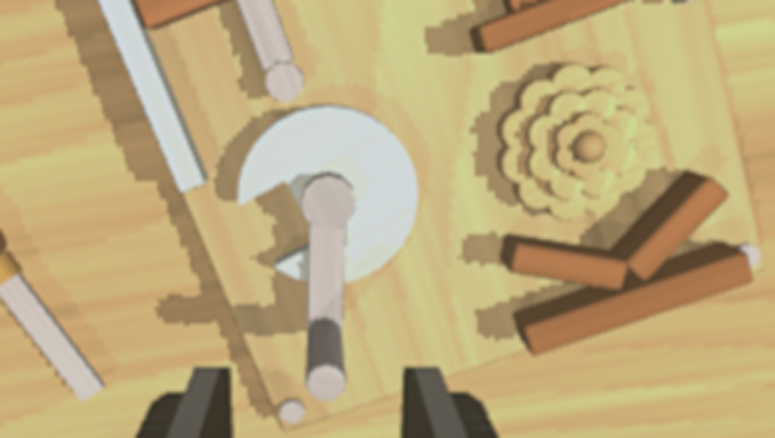

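View pics/t.png

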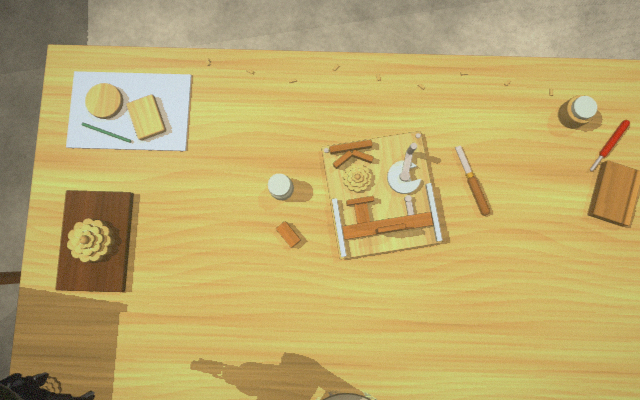

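Wrist picture: post top at (324,243) and hub at (326,170), which gives the post at (0.684,−0.1345) and the pivot at (0.6235,−0.1225). The radius is 61.5 mm, matching the 62 mm given. I'll straddle the post with the part-open fingers.

Call:
{"method": "servo_tool", "body": {"commands": [{"linear":[-27,1,0],"angular":[0,0,0],"gripper":-0.2},{"linear":[-55,3,0],"angular":[0,0,0],"gripper":-0.2},{"linear":[-55,3,0],"angular":[0,0,0],"gripper":-0.2},{"linear":[-55,3,30],"angular":[0,0,0],"gripper":-0.2},{"linear":[-55,3,60],"angular":[0,0,0],"gripper":-0.2},{"linear":[-55,3,90],"angular":[0,0,0],"gripper":-0.2},{"linear":[-55,3,110],"angular":[0,0,0],"gripper":-0.2},{"linear":[-55,3,110],"angular":[0,0,0],"gripper":-0.2},{"linear":[-55,3,110],"angular":[0,0,0],"gripper":-0.2}]}}

```text
time_s: 4.45
position: [0.6844, -0.1357, 0.1333]
tool_rot: [[-0.986, 0.168, 0.001], [0.168, 0.986, -0.0], [-0.001, -0.0, -1.0]]
ft_force: [-0.3, -0.3, 0.4]
grip_width: 0.0341
```

Run:
```python
from h import *
s=env.observe(); p=env.get_image('wrist'); cv2.imwrite('pics/w2.png',p['frame']); print(s['position'],s['ft_force'])
```

```text
[ 0.68441052 -0.13566209  0.13333618] [-0.32011649 -0.33572875  0.3641377 ]
```

View pics/w2.png

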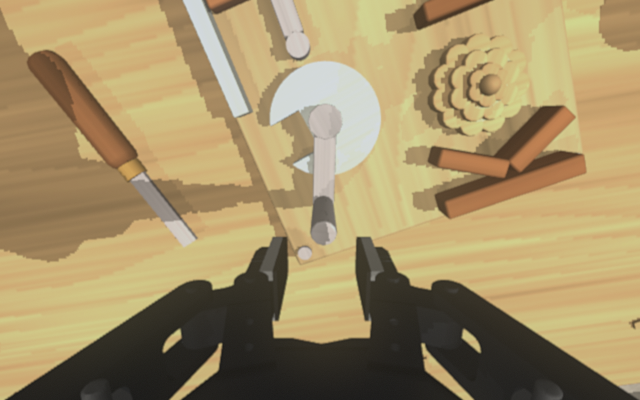

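The post top is at (323,232), in line with the gap centre at 321. Descending.

Call:
{"method": "servo_tool", "body": {"commands": [{"linear":[0,0,15],"angular":[0,0,0],"gripper":-0.2},{"linear":[0,0,30],"angular":[0,0,0],"gripper":-0.2},{"linear":[0,0,45],"angular":[0,0,0],"gripper":-0.2},{"linear":[0,0,58],"angular":[0,0,0],"gripper":-0.2},{"linear":[0,0,65],"angular":[0,0,0],"gripper":-0.2},{"linear":[0,0,65],"angular":[0,0,0],"gripper":-0.2},{"linear":[0,0,65],"angular":[0,0,0],"gripper":-0.2}]}}

```text
time_s: 5.2
position: [0.6848, -0.1358, 0.0682]
tool_rot: [[-0.986, 0.168, 0.001], [0.168, 0.986, -0.0], [-0.001, -0.0, -1.0]]
ft_force: [0.5, -0.8, 0.3]
grip_width: 0.0342
```

Run:
```python
from h import *
s=env.observe();R=s['tool_rot'];P=s['position'];print(P,s['ft_force'])
pv=np.array([.6235,-.1225]); d=P[:2]-pv; r=.062; a0=np.arctan2(d[1],d[0]); print(np.hypot(*d),np.degrees(a0))
for k in range(5,121,5):
    a=a0-np.radians(k); t=np.r_[pv+r*np.array([np.cos(a),np.sin(a)]),P[2]]
    print(k,(R.T@(t-P)*1000).round(0)[:2],end='; ')
```

```text
[ 0.68480485 -0.13576438  0.06816149] [ 0.50791381 -0.79396401  0.3497165 ]
0.06272342550005772 -12.208754038695746
5 [ 1. -5.]; 10 [  2. -11.]; 15 [  4. -16.]; 20 [  5. -21.]; 25 [  8. -26.]; 30 [ 10. -31.]; 35 [ 14. -35.]; 40 [ 17. -39.]; 45 [ 21. -43.]; 50 [ 25. -46.]; 55 [ 29. -50.]; 60 [ 34. -52.]; 65 [ 39. -55.]; 70 [ 44. -56.]; 75 [ 49. -58.]; 80 [ 55. -59.]; 85 [ 60. -59.]; 90 [ 65. -59.]; 95 [ 71. -59.]; 100 [ 76. -58.]; 105 [ 81. -56.]; 110 [ 86. -54.]; 115 [ 91. -52.]; 120 [ 96. -49.];
```

Call:
{"method": "servo_tool", "body": {"commands": [{"linear":[1,-5,0],"angular":[0,0,5],"gripper":-0.2},{"linear":[2,-11,0],"angular":[0,0,10],"gripper":-0.2},{"linear":[4,-16,0],"angular":[0,0,15],"gripper":-0.2},{"linear":[5,-21,0],"angular":[0,0,20],"gripper":-0.2},{"linear":[8,-26,0],"angular":[0,0,25],"gripper":-0.2},{"linear":[10,-31,0],"angular":[0,0,30],"gripper":-0.2},{"linear":[14,-35,0],"angular":[0,0,35],"gripper":-0.2},{"linear":[17,-39,0],"angular":[0,0,40],"gripper":-0.2},{"linear":[21,-43,0],"angular":[0,0,45],"gripper":-0.2},{"linear":[25,-46,0],"angular":[0,0,50],"gripper":-0.2}]}}

```text
time_s: 6.2
position: [0.6528, -0.1771, 0.0686]
tool_rot: [[-0.502, 0.865, 0.003], [0.865, 0.502, -0.001], [-0.002, 0.002, -1.0]]
ft_force: [3.1, 0.7, -1.1]
grip_width: 0.0341
```

Run:
```python
from h import *
s=env.observe(); p=env.get_image('wrist'); cv2.imwrite('pics/w3.png',p['frame'])
R=s['tool_rot'];P=s['position'];print(P,s['ft_force'],s['wrist_torque'],s['q'])
pv=np.array([.6235,-.1225]); d=P[:2]-pv; r=.062; a0=np.arctan2(d[1],d[0]); print(np.hypot(*d),np.degrees(a0), np.degrees(np.arctan2(R[1,1],R[0,1])))
for k in range(5,71,5):
    a=a0-np.radians(k); t=np.r_[pv+r*np.array([np.cos(a),np.sin(a)]),P[2]]
    print(k,(R.T@(t-P)*1000).round(0)[:2],end='; ')
```

```text
[ 0.65278654 -0.17705769  0.06855819] [ 3.12680572  0.72742567 -1.10629109] [ 0.06583734 -0.28597514 -0.01807245] [-2.51903951e+01  4.28449171e+01  6.56274396e+01  3.06026116e-02
  7.13558668e+01 -5.53285027e+01]
0.0619212598800978 -61.77311897498669 30.12850007108779
5 [ 0. -5.]; 10 [  1. -11.]; 15 [  3. -16.]; 20 [  4. -21.]; 25 [  7. -26.]; 30 [  9. -31.]; 35 [ 12. -35.]; 40 [ 16. -39.]; 45 [ 20. -43.]; 50 [ 24. -47.]; 55 [ 28. -50.]; 60 [ 33. -53.]; 65 [ 38. -55.]; 70 [ 43. -57.];
```

View pics/w3.png

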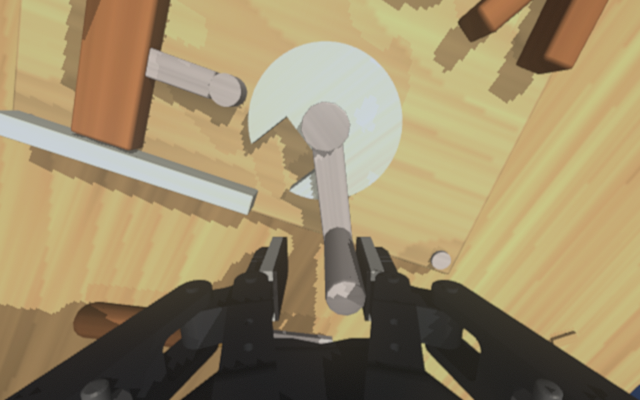

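The post (345,295) rides on the trailing finger, and the notch has turned accordingly. I need about 55° more, so I'll go 50° and check.

Call:
{"method": "servo_tool", "body": {"commands": [{"linear":[0,-5,0],"angular":[0,0,5],"gripper":-0.2},{"linear":[1,-11,0],"angular":[0,0,10],"gripper":-0.2},{"linear":[3,-16,0],"angular":[0,0,15],"gripper":-0.2},{"linear":[4,-21,0],"angular":[0,0,20],"gripper":-0.2},{"linear":[7,-26,0],"angular":[0,0,25],"gripper":-0.2},{"linear":[9,-31,0],"angular":[0,0,30],"gripper":-0.2},{"linear":[12,-35,0],"angular":[0,0,35],"gripper":-0.2},{"linear":[16,-39,0],"angular":[0,0,40],"gripper":-0.2},{"linear":[20,-43,0],"angular":[0,0,45],"gripper":-0.2},{"linear":[24,-47,0],"angular":[0,0,50],"gripper":-0.2},{"linear":[24,-47,0],"angular":[0,0,50],"gripper":-0.2}]}}

```text
time_s: 7.35
position: [0.5995, -0.1799, 0.0683]
tool_rot: [[0.336, 0.942, 0.001], [0.942, -0.336, -0.001], [-0.0, 0.001, -1.0]]
ft_force: [0.7, 1.3, 0.4]
grip_width: 0.0344
```

Run:
```python
from h import *
s=env.observe(); p=env.get_image('wrist'); cv2.imwrite('pics/w4.png',p['frame'])
R=s['tool_rot'];P=s['position'];print(P,s['ft_force'],s['q'])
T0=np.eye(4);T0[:3,:3]=R;T0[:3,3]=P; T=T0@p['T_tool_cam']
pv=np.array([.6235,-.1225]); d=P[:2]-pv; r=.062; a0=np.arctan2(d[1],d[0]); print(np.hypot(*d),np.degrees(a0), np.degrees(np.arctan2(R[1,1],R[0,1])))
for k in range(2,20,2):
    a=a0-np.radians(k); t=np.r_[pv+r*np.array([np.cos(a),np.sin(a)]),P[2]]
    print(k,(R.T@(t-P)*1000).round(0)[:2],end='; ')
```

```text
[ 0.59953335 -0.17989386  0.06829616] [0.67824513 1.33090146 0.36599625] [-2.75194966e+01  3.85475778e+01  7.51623766e+01 -6.32394784e-03
  6.62101093e+01 -7.89077448e+00]
0.06219691185441816 -112.66454581327118 -19.6261637866043
2 [ 0. -2.]; 4 [ 1. -4.]; 6 [ 1. -6.]; 8 [ 1. -9.]; 10 [  2. -11.]; 12 [  2. -13.]; 14 [  3. -15.]; 16 [  4. -17.]; 18 [  4. -19.];
```

View pics/w4.png

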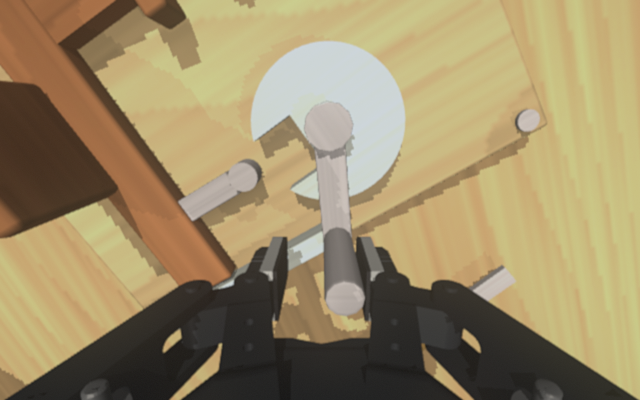

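Run:
```python
from h import *
s=env.observe(); p=env.get_image('wrist'); R=s['tool_rot'];P=s['position']
T0=np.eye(4);T0[:3,:3]=R;T0[:3,3]=P; T=T0@p['T_tool_cam']
h=onz(p,328,126,.046,T); h2=onz(p,329,118,.036,T); t=onz(p,346,298,.098,T); ro=onz(p,244,176,.036,T)
print('hub',h,'disc',h2,'post',t,'roller',ro)
d=t-h2; print(np.degrees(np.arctan2(d[1],d[0])),np.hypot(d[0],d[1])); d=ro-h2; print('roller dir',np.degrees(np.arctan2(d[1],d[0])),np.hypot(d[0],d[1]))
# notch floor corners
for uv in [(290,116),(312,170),(253,141),(292,190)]: 
  q=onz(p,*uv,.036,T)-h2; print(uv,q[:2],np.degrees(np.arctan2(q[1],q[0])),np.hypot(*q[:2]))
```

```text
hub [ 0.62314585 -0.12180249  0.046     ] disc [ 0.62501281 -0.11869074  0.036     ] post [ 0.60852071 -0.18114302  0.098     ] roller [ 0.57179376 -0.13210252  0.036     ]
-104.7927110710893 0.06459316117879714
roller dir -165.85536750493856 0.05488299314200411
(290, 116) [-0.01854406  0.00758958] 157.74205318628987 0.020037065601316822
(312, 170) [-0.01744738 -0.02255287] -127.7262951291466 0.028513907774335826
(253, 141) [-0.04136256  0.00221152] 176.93949550017567 0.0414216368449357
(292, 190) [-0.03154719 -0.02934132] -137.07480546478575 0.0430829218315806
```

Measured from the hub, the roller lies at 191.3° and the notch at about 196.5°, so it needs about 5° more.

Call:
{"method": "servo_tool", "body": {"commands": [{"linear":[0,-3,0],"angular":[0,0,3],"gripper":-0.2},{"linear":[1,-5.5,0],"angular":[0,0,5],"gripper":-0.2},{"linear":[1,-5.5,0],"angular":[0,0,5],"gripper":-0.2},{"linear":[1,-5.5,0],"angular":[0,0,5],"gripper":-0.2}]}}

```text
time_s: 7.85
position: [0.5949, -0.1772, 0.0675]
tool_rot: [[0.415, 0.91, 0.001], [0.91, -0.415, -0.0], [-0.0, 0.001, -1.0]]
ft_force: [0.2, -0.1, 0.1]
grip_width: 0.0339
```

Call:
{"method": "servo_tool", "body": {"commands": [{"linear":[0,5,0],"angular":[0,0,0],"gripper":-0.2},{"linear":[0,5,0],"angular":[0,0,0],"gripper":-0.2},{"linear":[0,5,-30],"angular":[0,0,0],"gripper":-0.2},{"linear":[0,5,-60],"angular":[0,0,0],"gripper":-0.2},{"linear":[-5,5,-90],"angular":[0,0,0],"gripper":-0.2},{"linear":[-30,5,-110],"angular":[0,0,0],"gripper":-0.2},{"linear":[-50,5,-110],"angular":[0,0,0],"gripper":-0.2},{"linear":[-50,5,-110],"angular":[0,0,0],"gripper":-0.2},{"linear":[-50,5,-110],"angular":[0,0,0],"gripper":-0.2}]}}

```text
time_s: 8.75
position: [0.5781, -0.2244, 0.1769]
tool_rot: [[0.418, 0.909, -0.001], [0.909, -0.418, 0.001], [0.0, -0.001, -1.0]]
ft_force: [0.3, -0.5, -0.2]
grip_width: 0.0343
```

Run:
```python
from h import *
s=env.observe(); p=env.get_image('wrist'); cv2.imwrite('pics/w5.png',p['frame']); print(s['position'],s['tool_rot'])
```

```text
[ 0.57807887 -0.22438529  0.17691997] [[ 4.17600127e-01  9.08630629e-01 -7.17288550e-04]
 [ 9.08630808e-01 -4.17599573e-01  8.06358398e-04]
 [ 4.33142546e-04 -9.88485845e-04 -9.99999418e-01]]
```

View pics/w5.png

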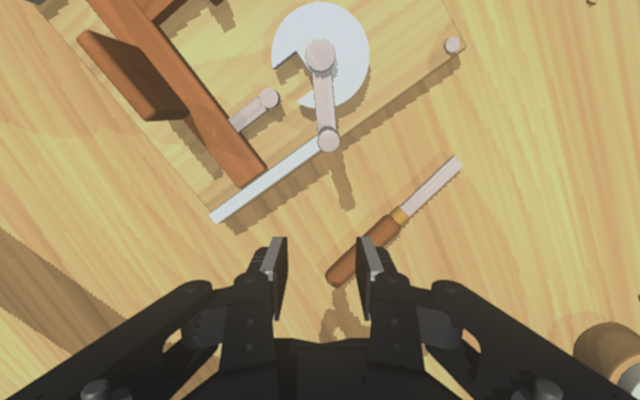

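Run:
```python
from h import *
s=env.observe(); p=env.get_image('wrist'); R=s['tool_rot'];P=s['position']
cv2.imwrite('pics/w5c.png',cv2.resize(p['frame'][0:170,200:400],None,fx=3.5,fy=3.5,interpolation=cv2.INTER_CUBIC))
T0=np.eye(4);T0[:3,:3]=R;T0[:3,3]=P; T=T0@p['T_tool_cam']
h2=onz(p,320,53,.044,T); pt=onz(p,329,138,.098,T); ro=onz(p,270,99,.036,T)
ang=lambda d:np.degrees(np.arctan2(d[1],d[0]))
print(h2,pt,ro); print('post',ang(pt-h2),np.hypot(*(pt-h2)[:2]),'roller',ang(ro-h2),np.hypot(*(ro-h2)[:2]))
# rail dir at z .036
a=onz(p,211,217,.036,T); b=onz(p,321,143,.036,T); print('rail yaw',ang(b-a))
for uv in [(273,68),(300,104)]:
  q=onz(p,*uv,.036,T)-h2; print(uv,ang(q)%360,np.hypot(*q[:2]))
```

```text
[ 0.62411735 -0.11991577  0.044     ] [ 0.60419287 -0.17841989  0.098     ] [ 0.57151367 -0.13348028  0.036     ]
post -108.80706704863691 0.06180385252039646 roller -165.54057136382727 0.05432441882609935
rail yaw 9.069652195834268
(273, 68) 169.88187776458713 0.03990530046737224
(300, 104) 221.4661572201517 0.041843145189578254
```

View pics/w5c.png

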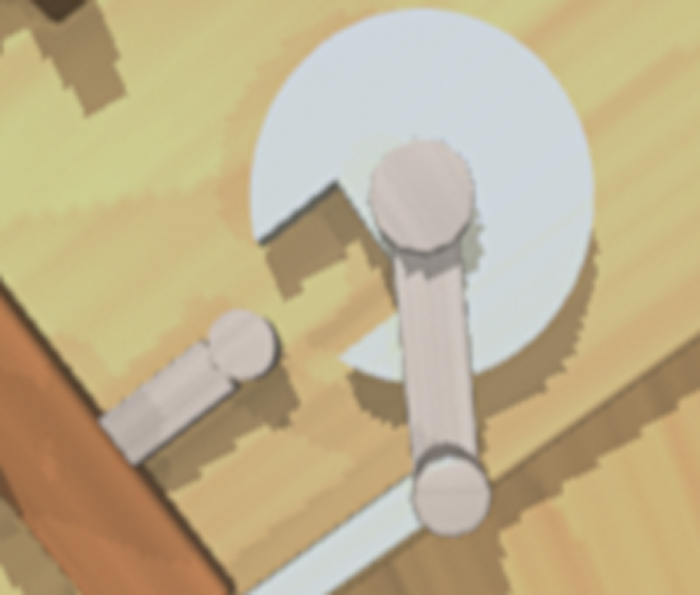

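The notch sides run parallel to the roller's arm, and the arm's centre line meets the mouth of the notch at its middle. The post is at −108.8° against a target of −108.7°, so the cam is at its low point. Now I go round behind the push plate with the fingers closed.

Call:
{"method": "servo_tool", "body": {"commands": [{"linear":[7,-19,0],"angular":[0,0,6],"gripper":-1},{"linear":[14,-38,0],"angular":[0,0,12],"gripper":-1},{"linear":[21,-57,0],"angular":[0,0,18],"gripper":-1},{"linear":[28,-76,0],"angular":[0,0,24],"gripper":-1},{"linear":[35,-95,0],"angular":[0,0,30],"gripper":-1},{"linear":[42,-114,0],"angular":[0,0,36],"gripper":-1},{"linear":[49,-133,0],"angular":[0,0,42],"gripper":-1},{"linear":[56,-152,0],"angular":[0,0,48],"gripper":-1},{"linear":[62,-169,0],"angular":[0,0,54],"gripper":-1},{"linear":[62,-169,0],"angular":[0,0,54],"gripper":-1},{"linear":[62,-169,0],"angular":[0,0,54],"gripper":-1}]}}

```text
time_s: 9.95
position: [0.451, -0.0974, 0.1774]
tool_rot: [[0.98, 0.2, 0.0], [0.2, -0.98, -0.0], [0.0, 0.0, -1.0]]
ft_force: [-0.1, 0.1, -0.1]
grip_width: 0.0001
```

Run:
```python
from h import *
s=env.observe(); p=env.get_image('top'); cv2.imwrite('pics/t6.png',cv2.resize(p['frame'][110:270,250:500],None,fx=3.2,fy=3.2,interpolation=cv2.INTER_CUBIC)); 
p=env.get_image('scene'); cv2.imwrite('pics/s6.png',cv2.resize(p['frame'][100:290,160:400],None,fx=3.2,fy=3.2,interpolation=cv2.INTER_CUBIC)); print(s['position'],s['tool_rot'],s['grip_width'])
```

```text
[ 0.45096862 -0.0974372   0.17743416] [[ 9.79865796e-01  1.99656731e-01  4.60987308e-04]
 [ 1.99656850e-01 -9.79865853e-01 -2.29664965e-04]
 [ 4.05851565e-04  3.17080118e-04 -9.99999867e-01]] 0.00014425999131988877
```

View pics/s6.png

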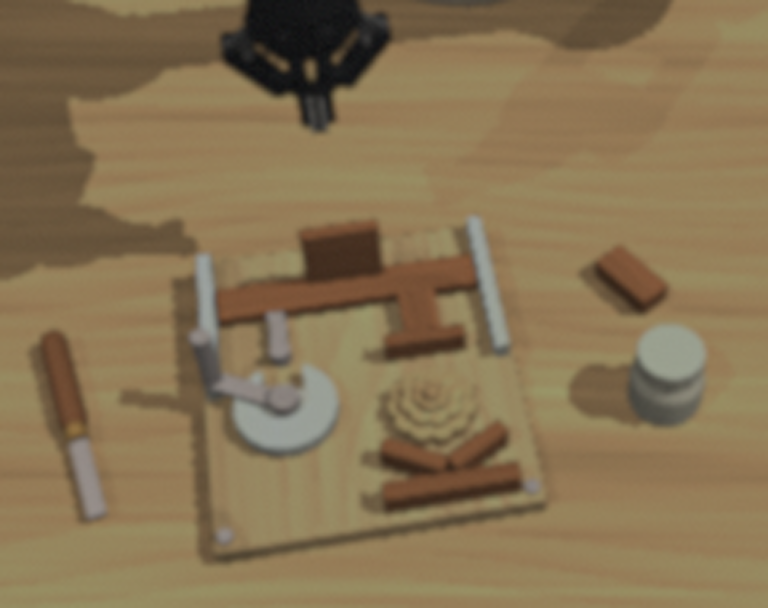

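Nothing has moved except the cam. The plate is at (340,250) in the crop, with the closed fingers behind it. Descending behind the plate.

Call:
{"method": "servo_tool", "body": {"commands": [{"linear":[0,0,30],"angular":[0,0,0],"gripper":-1},{"linear":[0,0,60],"angular":[0,0,0],"gripper":-1},{"linear":[0,0,90],"angular":[0,0,0],"gripper":-1},{"linear":[0,0,105],"angular":[0,0,0],"gripper":-1},{"linear":[0,0,105],"angular":[0,0,0],"gripper":-1},{"linear":[0,0,105],"angular":[0,0,0],"gripper":-1},{"linear":[8,0,105],"angular":[0,0,0],"gripper":-1},{"linear":[14,0,105],"angular":[0,0,0],"gripper":-1},{"linear":[20,0,105],"angular":[0,0,0],"gripper":-1},{"linear":[20,0,105],"angular":[0,0,0],"gripper":-1}]}}

```text
time_s: 11.05
position: [0.4711, -0.0937, 0.0726]
tool_rot: [[0.98, 0.197, 0.001], [0.197, -0.98, -0.001], [0.001, 0.001, -1.0]]
ft_force: [0.6, 0.5, 0.3]
grip_width: -0.0001
```

Run:
```python
from h import *
s=env.observe(); p=env.get_image('wrist'); cv2.imwrite('pics/w7.png',p['frame']); print(s['position'],s['ft_force'])
p=env.get_image('top'); cv2.imwrite('pics/t7.png',cv2.resize(p['frame'][110:270,250:500],None,fx=3.2,fy=3.2,interpolation=cv2.INTER_CUBIC));
```

```text
[ 0.47113198 -0.09369791  0.07264399] [0.59213388 0.46945203 0.29370192]
```

View pics/w7.png

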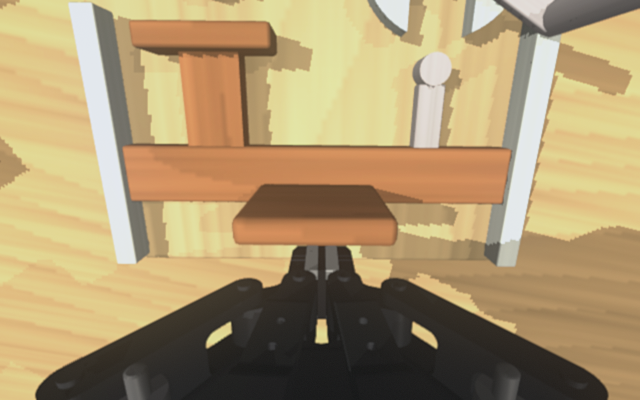

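View pics/t7.png

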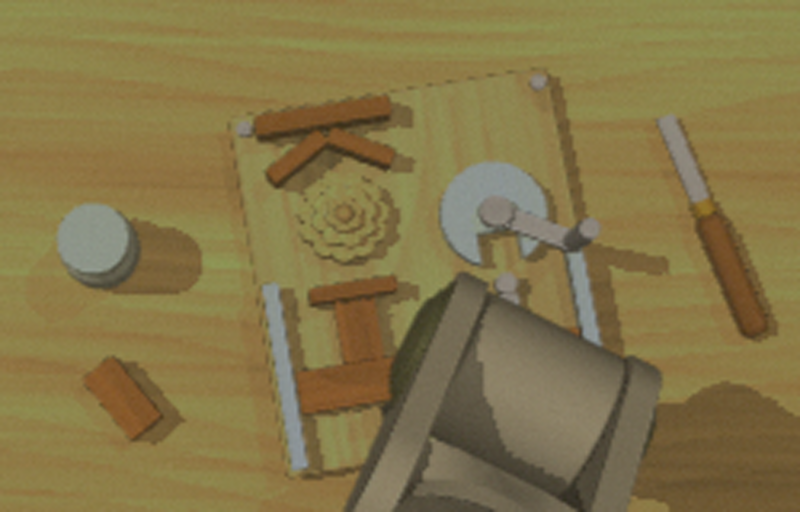

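The fingers are centred behind the plate (gap at x≈322, plate from 233 to 396). The roller at (435,70) is in line with the open notch. I'll push gently and check the force.

Call:
{"method": "servo_tool", "body": {"commands": [{"linear":[3,0,0],"angular":[0,0,0],"gripper":-1},{"linear":[6,0,0],"angular":[0,0,0],"gripper":-1},{"linear":[9,0,0],"angular":[0,0,0],"gripper":-1},{"linear":[11,0,0],"angular":[0,0,0],"gripper":-1},{"linear":[13,0,0],"angular":[0,0,0],"gripper":-1},{"linear":[15,0,0],"angular":[0,0,0],"gripper":-1},{"linear":[17,0,0],"angular":[0,0,0],"gripper":-1}]}}

```text
time_s: 11.85
position: [0.4869, -0.0905, 0.0723]
tool_rot: [[0.981, 0.197, -0.0], [0.197, -0.981, -0.0], [-0.0, 0.0, -1.0]]
ft_force: [-2.3, -2.4, 1.4]
grip_width: -0.0001
```

Call:
{"method": "servo_tool", "body": {"commands": [{"linear":[2,0,0],"angular":[0,0,0],"gripper":-1},{"linear":[4,0,0],"angular":[0,0,0],"gripper":-1},{"linear":[6,0,0],"angular":[0,0,0],"gripper":-1}]}}

```text
time_s: 12.15
position: [0.4928, -0.0893, 0.0723]
tool_rot: [[0.981, 0.196, -0.0], [0.196, -0.981, -0.0], [-0.0, 0.0, -1.0]]
ft_force: [-3.1, -2.7, 1.9]
grip_width: -0.0
```

Run:
```python
from h import *
s=env.observe(); p=env.get_image('wrist'); cv2.imwrite('pics/w8.png',p['frame']); print(s['position'],s['ft_force'])
```

```text
[ 0.49283839 -0.08927917  0.07231323] [-3.11315393 -2.7359834   1.92559072]
```

View pics/w8.png

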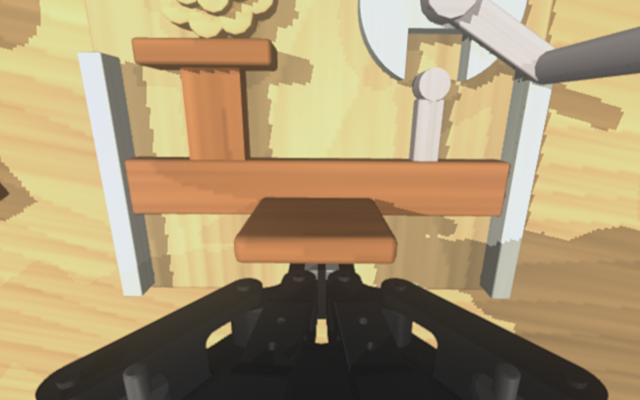

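The slide moves at about 4 N and the roller (432,85) is heading into the notch (408–468). I'll carry on in small steps.

Call:
{"method": "servo_tool", "body": {"commands": [{"linear":[2,0,0],"angular":[0,0,0],"gripper":-1},{"linear":[4,0,0],"angular":[0,0,0],"gripper":-1},{"linear":[6,0,0],"angular":[0,0,0],"gripper":-1},{"linear":[8,0,0],"angular":[0,0,0],"gripper":-1}]}}

```text
time_s: 12.6
position: [0.5006, -0.0876, 0.0723]
tool_rot: [[0.981, 0.197, -0.0], [0.197, -0.981, 0.0], [-0.0, -0.0, -1.0]]
ft_force: [-3.7, -2.8, 0.6]
grip_width: -0.0003
```

Call:
{"method": "servo_tool", "body": {"commands": [{"linear":[1.5,0,0],"angular":[0,0,0],"gripper":-1},{"linear":[3,0,0],"angular":[0,0,0],"gripper":-1}]}}

```text
time_s: 12.8
position: [0.5035, -0.0871, 0.0723]
tool_rot: [[0.981, 0.197, -0.0], [0.197, -0.981, -0.0], [-0.0, -0.0, -1.0]]
ft_force: [-3.2, -2.8, 0.6]
grip_width: -0.0001
```

Call:
{"method": "servo_tool", "body": {"commands": [{"linear":[1.5,0,0],"angular":[0,0,0],"gripper":-1},{"linear":[3,0,0],"angular":[0,0,0],"gripper":-1}]}}

```text
time_s: 13.0
position: [0.5065, -0.0865, 0.0723]
tool_rot: [[0.98, 0.197, -0.0], [0.197, -0.98, -0.0], [-0.0, 0.0, -1.0]]
ft_force: [-3.0, -2.4, 0.3]
grip_width: 0.0002
```

Run:
```python
from h import *
s=env.observe(); p=env.get_image('wrist'); cv2.imwrite('pics/w9.png',p['frame']); print(s['position'],s['ft_force'])
```

```text
[ 0.50648993 -0.08648397  0.07225506] [-3.02657042 -2.40750478  0.27419565]
```

View pics/w9.png

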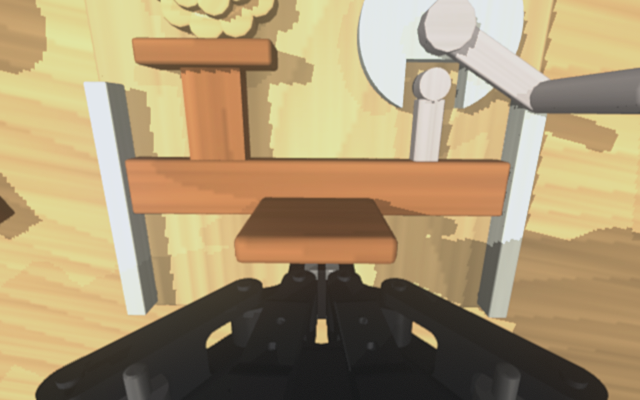

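The roller is inside the notch. Continuing to the stop.

Call:
{"method": "servo_tool", "body": {"commands": [{"linear":[1.5,0,0],"angular":[0,0,0],"gripper":-1},{"linear":[3,0,0],"angular":[0,0,0],"gripper":-1}]}}

```text
time_s: 13.25
position: [0.5076, -0.0862, 0.0723]
tool_rot: [[0.98, 0.197, -0.005], [0.197, -0.98, -0.001], [-0.005, -0.0, -1.0]]
ft_force: [-18.1, -10.1, 9.8]
grip_width: -0.0001
```

Call:
{"method": "servo_tool", "body": {"commands": [{"linear":[1,0,0],"angular":[0,0,0],"gripper":-1},{"linear":[2,0,0],"angular":[0,0,0],"gripper":-1}]}}

```text
time_s: 13.45
position: [0.5076, -0.0861, 0.0723]
tool_rot: [[0.98, 0.197, -0.009], [0.197, -0.98, -0.001], [-0.009, -0.001, -1.0]]
ft_force: [-28.0, -13.2, 15.9]
grip_width: -0.0002
```

Call:
{"method": "servo_tool", "body": {"commands": [{"linear":[1,0,0],"angular":[0,0,0],"gripper":-1},{"linear":[2,0,0],"angular":[0,0,0],"gripper":-1}]}}

```text
time_s: 13.65
position: [0.5076, -0.0861, 0.0723]
tool_rot: [[0.98, 0.198, -0.014], [0.198, -0.98, -0.001], [-0.014, -0.001, -1.0]]
ft_force: [-38.9, -18.5, 21.7]
grip_width: 0.0001
```

Run:
```python
from h import *
s=env.observe(); p=env.get_image('wrist'); cv2.imwrite('pics/w10.png',p['frame']); print(s['position'],s['ft_force'])
```

```text
[ 0.50758783 -0.08610771  0.07231363] [-38.88351323 -18.48851232  21.68718969]
```

View pics/w10.png

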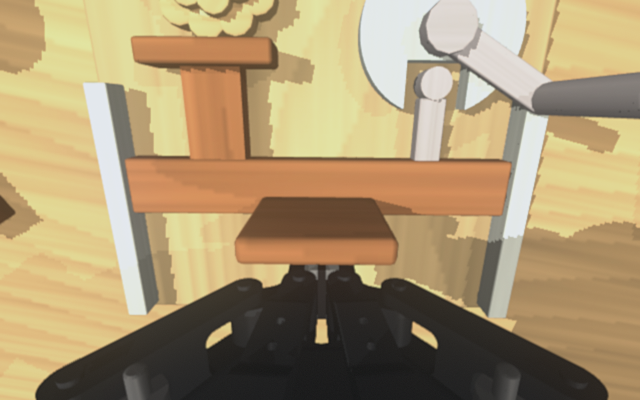

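The slide has hit a hard stop. I'll back off at once, raise the arm clear and check.

Call:
{"method": "servo_tool", "body": {"commands": [{"linear":[-6,0,0],"angular":[0,0,0],"gripper":-1},{"linear":[-20,0,0],"angular":[0,0,0],"gripper":-1},{"linear":[-35,0,0],"angular":[0,0,0],"gripper":-1},{"linear":[-45,0,-20],"angular":[0,0,0],"gripper":-1},{"linear":[-45,0,-60],"angular":[0,0,0],"gripper":-1},{"linear":[-45,0,-100],"angular":[0,0,0],"gripper":-1},{"linear":[-80,0,-130],"angular":[0,0,0],"gripper":-1},{"linear":[-110,0,-140],"angular":[0,0,0],"gripper":-1},{"linear":[-110,0,-140],"angular":[0,0,0],"gripper":-1},{"linear":[-110,0,-140],"angular":[0,0,0],"gripper":-1}]}}

```text
time_s: 14.7
position: [0.4058, -0.1067, 0.2127]
tool_rot: [[0.981, 0.196, 0.002], [0.196, -0.981, -0.0], [0.002, 0.001, -1.0]]
ft_force: [0.7, -0.2, 0.3]
grip_width: -0.0001
```

Run:
```python
from h import *
s=env.observe(); print(s['position'],s['ft_force'])
p=env.get_image('wrist'); save(p,'w11.png')
p=env.get_image('top'); cv2.imwrite('pics/t11.png',cv2.resize(p['frame'][110:270,250:500],None,fx=3.2,fy=3.2,interpolation=cv2.INTER_CUBIC))
```

```text
[ 0.40584727 -0.10668083  0.21273643] [ 0.70155366 -0.19670459  0.29867992]
```

View pics/w11.png

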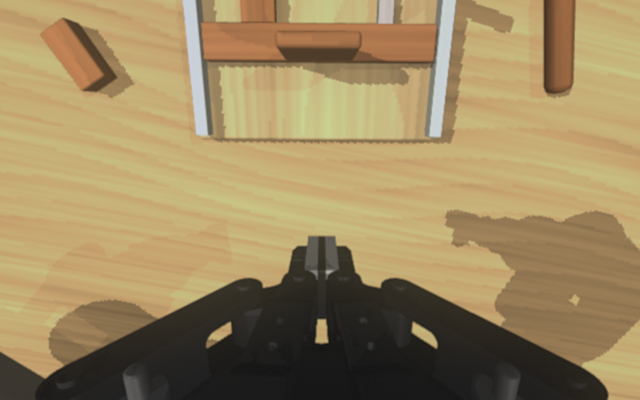

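View pics/t11.png

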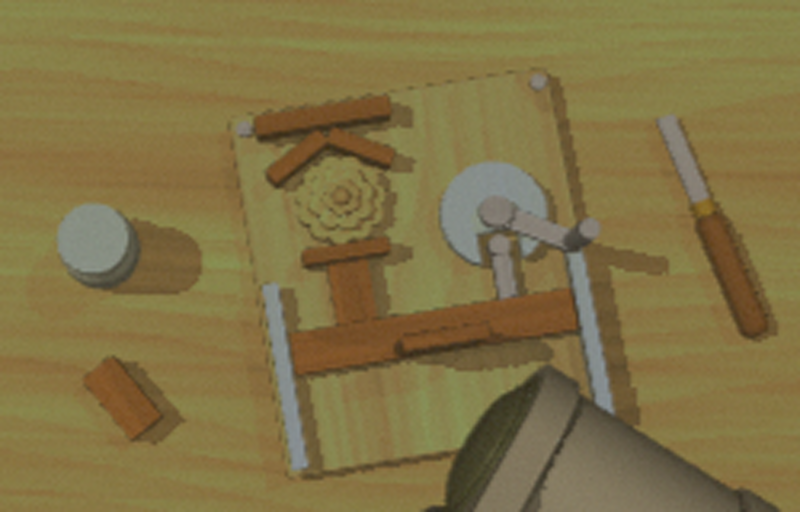

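```bash
cat > chk.py <<'E'
from h import *
import math
p=env.get_image('top'); T=lambda a,b:(250+a/3.2-.35,110+b/3.2-.35)
a=math.radians(11.3); ux=np.array([math.cos(a),math.sin(a)])
def trav(A,B,z): d=onz(p,*T(*B),z)-onz(p,*T(*A),z); return round(float(d[:2]@ux)*1000,1), round(float(-d[0]*ux[1]+d[1]*ux[0])*1000,1)
print('jawR',trav((396,289),(389,248),.046),'plateR',trav((497,376),(491,334),.096),'rosette',trav((345,213),(342,195),.052))
# template match of rosette and plate between first and now
import cv2
t0=cv2.cvtColor(cv2.imread('pics/top0.png'),cv2.COLOR_BGR2GRAY); t1=cv2.cvtColor(p['frame'],cv2.COLOR_BGR2GRAY)
def tm(x0,y0,x1,y1,z,n):
    t=t0[y0:y1,x0:x1]; s=t1[y0-25:y1+10,x0-12:x1+12]; k=5
    r=cv2.matchTemplate(cv2.resize(s,None,fx=k,fy=k,interpolation=3),cv2.resize(t,None,fx=k,fy=k,interpolation=3),cv2.TM_CCOEFF_NORMED)
    _,v,_,l=cv2.minMaxLoc(r); du,dv=l[0]/k-12,l[1]/k-25
    c=((x0+x1)/2,(y0+y1)/2); d=onz(p,c[0]+du,c[1]+dv,z)-onz(p,*c,z); print(n,v,du,dv,'mm',(d[:2]@ux*1000).round(1))
tm(344,194,378,226,.046,'jaw'); tm(374,218,410,236,.096,'plate'); tm(344,166,372,194,.045,'rosette')
tm(265,172,297,202,.06,'jar'); tm(274,220,304,250,.02,'offcut'); tm(452,144,494,218,.02,'chisel')
import fit; th=fit.th
for n,P in dict(nest=(.0615,.055,.045)).items(): 
    u=proj(p,fit.w(th,P)); print(n,u,'crop',(u-[250,110])*3.2)
E
python3 chk.py
```

```text
jawR (31.1, -0.4) plateR (29.7, -1.4) rosette (13.7, -0.2)
jaw 0.9247201085090637 -2.0 -12.0 mm 29.0
plate 0.8595631122589111 -3.0 -12.0 mm 27.7
rosette 0.6072843670845032 -1.0 -5.0 mm 12.3
jar 0.995100736618042 0.0 0.0 mm 0.0
offcut 0.9880558848381042 0.0 0.0 mm 0.0
chisel 0.9677333831787109 0.0 0.0 mm 0.0
nest [355.01892477 170.88259847] crop [336.06055925 194.8243151 ]
```

The slide travelled about 29 mm to a rigid stop, and the bystanders show 0 mm of shift. I'll look at the rosette and the V from above.

Call:
{"method": "servo_tool", "body": {"commands": [{"linear":[0,0,-45],"angular":[0,0,0],"gripper":-1},{"linear":[30,-6,-47],"angular":[0,0,0],"gripper":-1},{"linear":[60,-12,-47],"angular":[0,0,0],"gripper":-1},{"linear":[90,-18,-47],"angular":[0,0,0],"gripper":-1},{"linear":[120,-24,-47],"angular":[0,0,0],"gripper":-1},{"linear":[150,-30,-47],"angular":[0,0,0],"gripper":-1},{"linear":[180,-36,-47],"angular":[0,0,0],"gripper":-1},{"linear":[210,-42,-47],"angular":[0,0,0],"gripper":-1},{"linear":[240,-48,-47],"angular":[0,0,0],"gripper":-1},{"linear":[264,-51,-47],"angular":[0,0,0],"gripper":-1},{"linear":[264,-51,-47],"angular":[0,0,0],"gripper":-1},{"linear":[264,-51,-47],"angular":[0,0,0],"gripper":-1},{"linear":[264,-51,-47],"angular":[0,0,0],"gripper":-1}]}}

```text
time_s: 16.25
position: [0.6538, -0.0049, 0.2591]
tool_rot: [[0.981, 0.196, -0.001], [0.196, -0.981, 0.0], [-0.001, -0.0, -1.0]]
ft_force: [0.9, -0.3, 1.3]
grip_width: 0.0001
```

Run:
```python
from h import *
s=env.observe(); print(s['position'],s['tool_rot'])
p=env.get_image('wrist'); save(p,'w12.png')
cv2.imwrite('pics/w12c.png',cv2.resize(p['frame'][100:260,180:500],None,fx=2.5,fy=2.5,interpolation=cv2.INTER_CUBIC))
```

```text
[ 0.65380595 -0.0049348   0.2591309 ] [[ 9.80520098e-01  1.96417741e-01 -6.39513018e-04]
 [ 1.96417803e-01 -9.80520293e-01  3.47027275e-05]
 [-6.20239261e-04 -1.59638464e-04 -9.99999795e-01]]
```

View pics/w12.png

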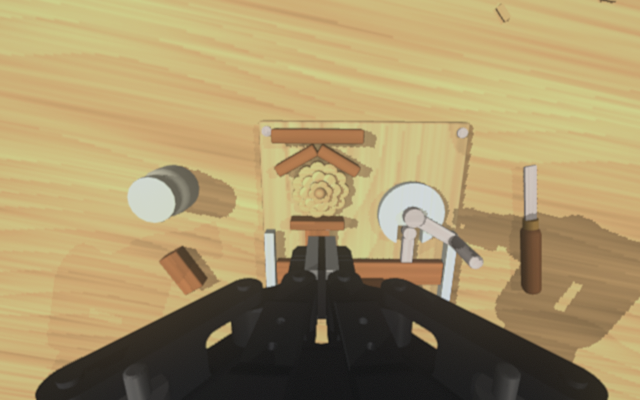

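View pics/w12c.png

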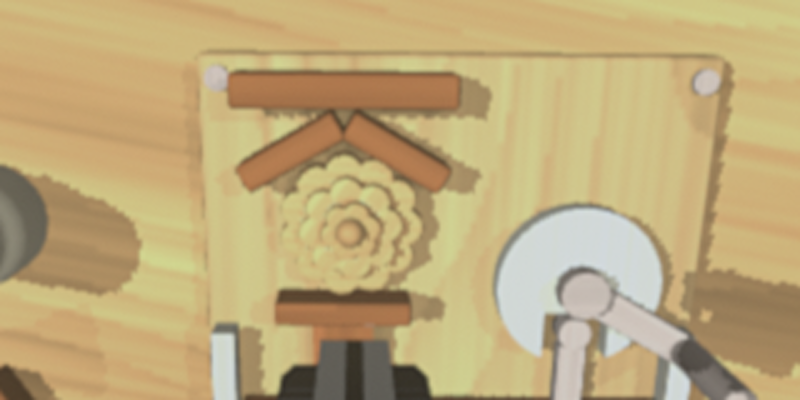

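```bash
cat > m.py <<'E'
from h import *
s=env.observe(); p=env.get_image('wrist'); R=s['tool_rot'];P=s['position']
T0=np.eye(4);T0[:3,:3]=R;T0[:3,3]=P; T=T0@p['T_tool_cam']
# rectify plane z=.036 in tool-aligned metric axes: 0.25 mm/px
def rect(z,n,cx,cy,w,h,k=5000):
    # grid centered at world cx,cy ; columns along tool y, rows along -tool x
    ex=R[:2,0]/np.linalg.norm(R[:2,0]); ey=np.array([ex[1],-ex[0]])
    J,I=np.meshgrid((np.arange(w)-w/2)/k,(h/2-np.arange(h))/k)
    X=cx+I*ex[0]+J*ey[0]; Y=cy+I*ex[1]+J*ey[1]
    W=np.stack([X,Y,np.full_like(X,z)],-1)-T[:3,3]; c=W@T[:3,:3]
    u=p['cx']+p['fx']*c[...,0]/-c[...,2]; v=p['cy']+p['fy']*c[...,1]/c[...,2]
    cv2.imwrite('pics/'+n,cv2.remap(p['frame'],u.astype(np.float32),v.astype(np.float32),cv2.INTER_CUBIC))
rect(.036,'r36.png',.61,-.125,500,600)
rect(.046,'r46.png',.625,-.01,600,600)
E
python3 m.py
```

```text
(no output)
```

View pics/r36.png

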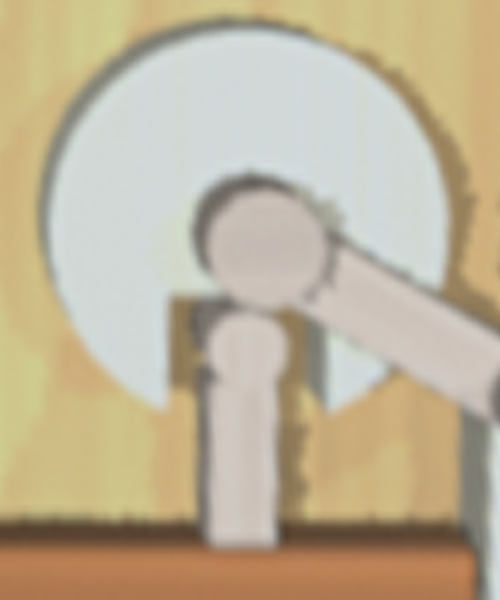

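View pics/r46.png

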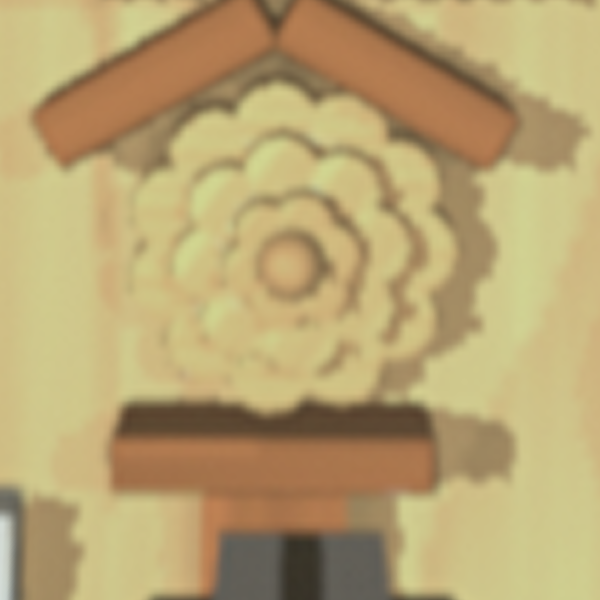

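Rectified views at 5 px/mm:
- **Roller:** it sits centred in the notch, with a 2.8 mm gap to the floor against 3.0 mm expected at home.
- **Cam:** the notch is 31.6 mm wide and centred on the roller arm.
- **Rosette:** it lies between the jaw and the V, resting on the V's right face. Its centre is about 3 mm to the right of the V's middle, which fits the jaw's 1.5 mm of slack at home.

The arm is clear of everything, so I'm handing in.

Run:
```python
from h import *
print(env.close_job()); print(env.observe()['time_s'])
```

```text
the job is handed in; nothing more can be done
None
the job is handed in; nothing more can be done
```

I turned the cam to its low point first, then pushed the slide to its stop, and handed the job in at about 16 s with the arm clear of everything.

- **Cam:** I moved the post round clockwise from about 1.7 rad with the part-open fingers straddling it. Before I touched the slide, the post measured −108.8° against a target of −108.7°, and the notch sides ran parallel to the roller's arm.
- **Slide:** I pushed the plate with the closed fingers. It moved at about 4 N until a rigid stop, where the wrist force rose to about 48 N with no further movement before I backed off. Travel measured 28–31 mm, depending on the method. The roller sits in the notch with a 2.8 mm gap to its floor, against 3.0 mm expected when fully home.
- **Rosette:** the robot never touched it. The jaw moved it about 13 mm, and it now rests between the jaw and the V's right face. Its centre is about 3 mm to the right of the V's middle, so it probably touches only that one face. That fits the 1.5 mm of slack the jaw leaves when home. I could not rule out that it wedged and stopped the slide a few tenths of a millimetre short.
- **Bystanders:** the jar, offcut and chisel showed no shift in the top camera.

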